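# Let the blue winch run back

### The arm

A 6-joint arm with a two-finger parallel gripper is mounted at the origin on the work surface. World frame = base frame: x ahead of the robot, y to its left, z up, the work surface at z = 0. Lengths are in m, angles in rad, forces in N, time in s.
With the tool pointing down it reaches from about 0.375 to 0.9 m from the base axis. Payload 3.1 kg.
Tool frame: the origin (TCP) lies at the very end of the fingers, on their centre line; the grasp point (between the pads) lies 19 mm behind it; x points along the fingers, y is the direction in which the jaws open and shut, and the axes are right-handed (so a half turn about x gives the same grasp; the last joint's range is limited). The gripper opens to 87 mm and grips with 3 to 60 N. Pads are 19 mm wide; open, the fingers measure 117 mm over their backs; the gripper's body (75 mm by 190 mm) begins 51 mm behind the grasp point.
Start: joints at [-1.357, 0.527, 1.433, -0, 1.181, -0.178], TCP at [0.239, -0.577, 0.223] pointing down, gripper open.
Joint ranges: [-3.08, 3.08], [-0.75, 2.2], [0.22, 2.44], [-1.43, 4.57], [0, 2.65], [-2.85, 2.85]. Speed limits (rad/s): [2.79, 2.79, 3.14, 3.14, 3.14, 3.14].

### API

Orientations are given as a 3x3 rotation matrix whose columns are the frame's x, y, z axes.
In Python, from plant import arm, optics, order gives the robot as it stands.
- The arm moves only by the tool step_arm, never from a script. Its argument "moves" is a list of rows, each a list of 7 numbers: the turn, a rotation vector about the tool's x, y, z in rad, then the shift along the tool's x, y, z in m, then the finger opening in m, from 0 to 0.087. A call has 1 to 10 rows; each row is the pose to reach, as a shift and turn from the pose commanded when the call began, along the tool's axes at that moment; what a row does not reach only later rows make up. A row lasts 1/10 s, in which the tool goes at most 50 mm and 8.59 degrees, less where a joint would pass 70% of its speed; a pose out of reach is approached as far as the arm can. A call with a gripper value outside its range is refused whole. The fingers move at their own pace and stop on an object; "force" is the grip in N (left out, the last holds). Time passes only in rows, so rows that repeat a pose let the fingers close. It gives the time, the measured TCP pose, the force and the opening at its end, in the units of the state.
- arm.get_state(): the state, without advancing time (a new reading comes with each control period).
- optics.snapshot(name): name is "scene" or "top" or "wrist"; returns (picture, depth): 400x640x3 uint8, red, green, blue; 400x640 float32, m along the optical axis (not along the pixel's ray), 0 where there is no reading.
- optics.camera_params(name): a dict with "camera_matrix" (3x3 intrinsics, pixels), "pose" (4x4, takes a point from camera to world coordinates); the wrist camera has in their place "tool_from_camera" (4x4, takes a point from camera to tool coordinates, whose origin is the TCP and whose axes are the tool frame's). Camera axes: x right, y up, looking along -z (the intrinsics and any distortion apply to the point x, -y, -z); pixel columns grow to the right and rows downward; lengths in m; the calibration is good to about 2 mm. A picture is of the moment at which its call begins: read the wrist's pose just before it. camera_params takes no time and is no camera call.
- order.finish_job(): hands the job in, once; it reports no verdict.
The state is a dict: "time": time; "joint_positions": joint angles; "joint_velocities": joint speeds; "effort": joint torques, N m; "ee_pos": TCP position; "tool_rot": TCP orientation; "force": force on the tool from outside, world axes, zero at the start; "moment": the same for the moment, N m; "grip_width": finger opening in m.
Only numpy, scipy, OpenCV 4.12 (cv2) and the standard library are available. Lean on these libraries where they do the work, as an engineer would, in place of code of your own. Each camera call takes 0.05 s, during which the arm holds its last target.

### The job

The blue bench winch on the games table is still wound up against its return spring. Lift its pawl clear of the toothed wheel and keep it up until the drum has run all the way back to its stop, then let the pawl drop back down between the teeth. Leave the pawl of the red winch alone.

Things in the scene. Friction and masses are not known exactly. Their poses are not given: they have to be found in the camera images.
- blue_tab (a point): Middle of the blue pawl tab: upright plate, 22 mm long (own x), 12 thick (own y), rounded top 18 mm above this point, steel pawl bar 19 mm below; 176 mm above the table when down. x: from pivot to tab, level when down; y: along the axle, from toothed wheel to drum; z up. Pinch it across y from above; its sides are free. Pivot line: along y, 95 mm back (-x), 26 mm below, so the tab rises on an arc.
- blue_pawl (a joint): Angle of the blue winch's pawl: 0 = down, nose fully between the teeth; grows as the tab is lifted, to 0.9 at most. The nose is clear of the teeth above 0.14; 0.2 to 0.4 is a good lift (20 to 38 mm at the tab). About 1 N of weight at the tab, plus up to 4 N to draw the nose from the loaded tooth. It falls by its own weight when let go.
- blue_drum (a joint): Angle of the blue drum (72 mm across, white stripe) with its steel wheel (110 mm, 12 teeth): 0 = back at its stop, stripe on top, a tooth gap under the pawl; grows as wound; starts at 2 to 4.8. With the pawl clear its spring turns it back slowly, 0.6 to 1.3 rad/s; with the pawl down it is held.
- red_tab (a point): The same point with the same axes on the red winch's pawl, not to be lifted. Both winches are alike but for colour (uprights, drum, tab): grey base plate 250 x 160 x 12 mm fixed to the table, axle 85 mm up, the toothed wheel under the pawl bar, drum beside it; nothing on a winch is higher than its tab's top, 194 mm.

How it is judged:
By the outcome, as a careful person would: the job done as asked, in the order asked, and still so for the second after the job is handed in, with the robot touching nothing.
It also fails if it takes over 45 s, if anything falls off the work surface, if the arm or the gripper's body presses on something with over 40 N, if the wrist force passes 120 N, or if a joint passes its speed limit or range.

## Working session

There is one attempt and no reset: what is moved stays moved. The work goes in short steps, Python scripts to look and compute and a tool call to move; the robot and the scene stay as the last step left them, time stands still between calls to the robot, and variables do not carry over. Pictures are saved under pics/ and viewed, and the job is handed in when it is done.

Besides the shell and the picture viewer there is one more tool, called after ">>>" as name(argument=value, ...), one argument or row to a line, values as JSON. step_arm: Moves the arm, as the interface text tells. Its arguments: {"type":"object","properties":{"moves":{"type":"array","items":{"type":"array","items":{"type":"number"}}},"force":{"type":"number"}},"required":["moves"]}

```bash
mkdir -p pics; ls
python3 - <<'E'
from plant import arm, optics, order
import cv2, numpy as np
s=arm.get_state(); print(s)
for n in("scene","top","wrist"):
    p,d=optics.snapshot(n); cv2.imwrite(f"pics/{n}0.png",p[:,:,::-1]); np.savez(f"{n}0.npz",p=p,d=d)
    print(n,optics.camera_params(n))
E
```

```text
pics
{'time': 0.0, 'joint_positions': array([-1.35649727e+00,  5.28492667e-01,  1.43392780e+00, -6.68753234e-06,
        1.18135570e+00, -1.78502467e-01]), 'joint_velocities': array([-0.00128395, -0.00026512, -0.00036024, -0.00016296,  0.00068469,
        0.00051121]), 'effort': array([-6.63575083e-04, -4.40047753e+01, -1.76594585e+01,  6.33482030e-02,
        5.81541855e-02, -1.56909950e-04]), 'ee_pos': array([ 0.23910097, -0.57665809,  0.22154723]), 'tool_rot': array([[-4.70395656e-04,  3.82779918e-01, -9.23839441e-01],
       [ 2.13224598e-03, -9.23837060e-01, -3.82780016e-01],
       [-9.99997616e-01, -2.14991099e-03, -3.81612000e-04]]), 'force': array([-0.1373112 ,  0.47427968,  0.96599938]), 'moment': array([-0.03278311, -0.01580771, -0.03521049]), 'grip_width': 0.08694354909166228}
scene {'camera_matrix': array([[466.17889649,   0.        , 317.37334853],
       [  0.        , 466.17889649, 202.43102016],
       [  0.        ,   0.        ,   1.        ]]), 'pose': array([[-0.52102916, -0.59934582,  0.60771145,  1.1695189 ],
       [ 0.85332679, -0.34989896,  0.38652828,  0.37
[... 404 characters left out ...]
011872 , -0.03566464, -0.03136057],
       [-0.03565653,  0.07271107,  0.99671546,  0.98561033],
       [ 0.        ,  0.        ,  0.        ,  1.        ]])}
wrist {'camera_matrix': array([[334.43136806,   0.        , 317.42429913],
       [  0.        , 334.43136806, 198.30362961],
       [  0.        ,   0.        ,   1.        ]]), 'tool_from_camera': array([[ 2.44015260e-04,  2.79926417e-01, -9.60021428e-01,
        -1.62085332e-01],
       [ 9.99999879e-01,  3.41011603e-04,  3.53610219e-04,
         8.54348535e-04],
       [ 4.26363287e-04, -9.60021398e-01, -2.79926300e-01,
        -7.48969701e-02],
       [ 0.00000000e+00,  0.00000000e+00,  0.00000000e+00,
         1.00000000e+00]])}
```

View pics/scene0.png

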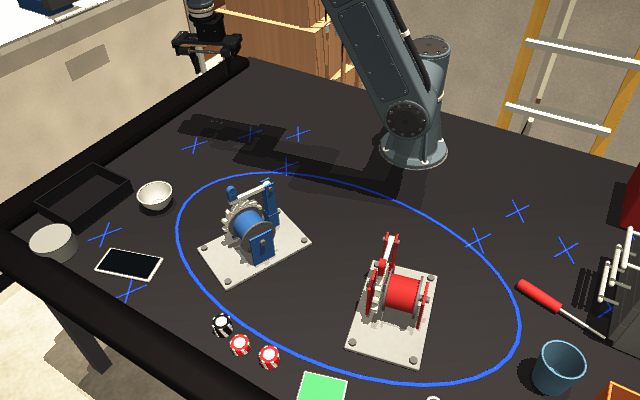

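View pics/top0.png

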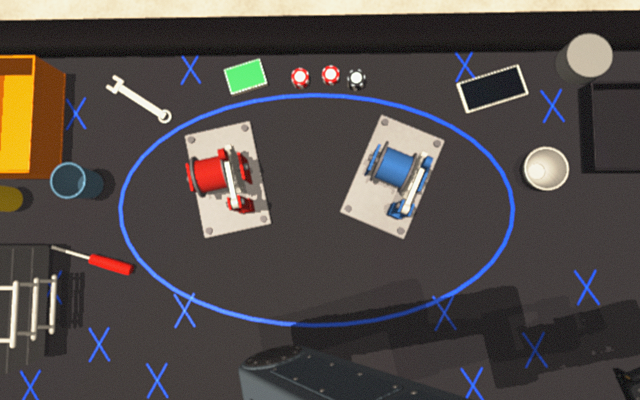

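The scene view shows the blue winch at about (255,230), with its tab's rounded top near (231,190) and the pivot upright near (270,190). In the top view the blue winch is at (395,175), with the tab near (426,160) and the pivot near (402,210). I'll zoom in next.

Run:
```python
import cv2, numpy as np
a=np.load("top0.npz")["p"][110:245,335:455,::-1]; b=np.load("scene0.npz")["p"][165:295,190:320,::-1]
cv2.imwrite("pics/z.png",np.hstack([cv2.resize(a,(400,450),interpolation=cv2.INTER_CUBIC),cv2.resize(b,(400,450) if 0 else (390,390),interpolation=cv2.INTER_CUBIC) if 0 else cv2.resize(b,(400,450),interpolation=cv2.INTER_CUBIC)]))
```

```text
(no output)
```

View pics/z.png

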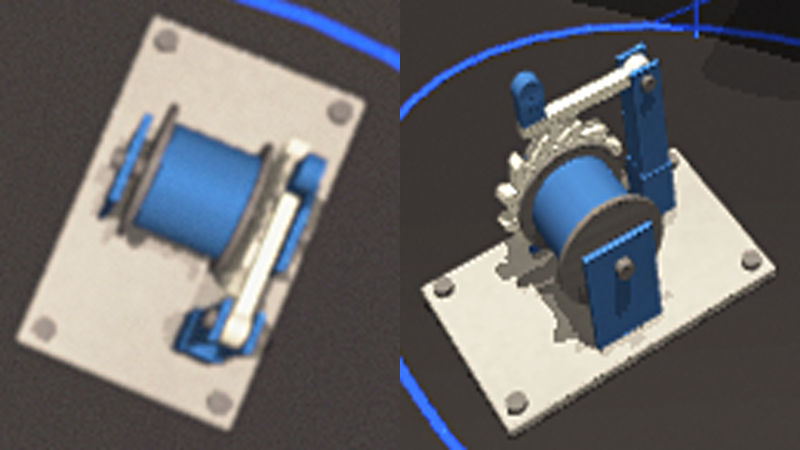

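View pics/wrist0.png

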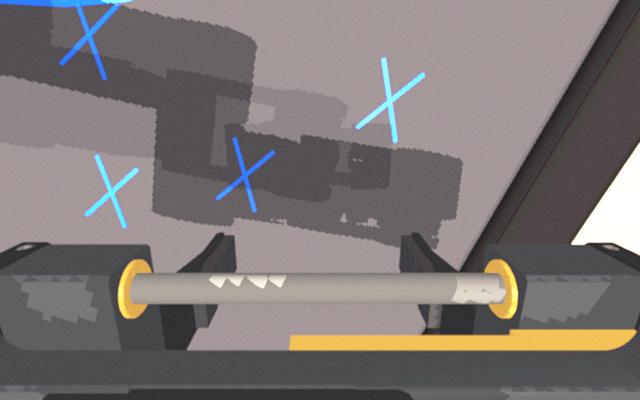

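```bash
cat > h.py <<'E'
import numpy as np, cv2
from plant import arm, optics, order
def ray(n,uv):
    c=optics.camera_params(n);K=c["camera_matrix"]
    if n=="wrist":
        s=arm.get_state();T=np.eye(4);T[:3,:3]=s["tool_rot"];T[:3,3]=s["ee_pos"];P=T@c["tool_from_camera"]
    else: P=c["pose"]
    d=np.array([(uv[0]-K[0,2])/K[0,0],-(uv[1]-K[1,2])/K[1,1],-1.])
    return P[:3,3],P[:3,:3]@d
def onz(n,uv,z):
    o,d=ray(n,uv);return o+d*(z-o[2])/d[2]
def tri(r):
    A=np.zeros((3,3));b=np.zeros(3)
    for o,d in r:
        d=d/np.linalg.norm(d);M=np.eye(3)-np.outer(d,d);A+=M;b+=M@o
    return np.linalg.solve(A,b)
E
python3 - <<'E'
from h import *
for n,box in(("top",(335,110,455,245)),("scene",(190,165,320,295))):
    z=np.load(n+"0.npz");p,d=z["p"],z["d"]
    x0,y0,x1,y1=box
    hsv=cv2.cvtColor(p,cv2.COLOR_RGB2HSV)
    m=np.zeros(hsv.shape[:2],np.uint8);m[y0:y1,x0:x1]=1
    bl=((hsv[...,0]>98)&(hsv[...,0]<125)&(hsv[...,1]>110)&(m>0)).astype(np.uint8)
    k,l,st,ce=cv2.connectedComponentsWithStats(bl)
    for i in range(1,k):
        if st[i,4]>15:
            print(n,st[i],ce[i],onz(n,ce[i],.176).round(4))
            ys,xs=np.where(l==i); 
            W=[]
            for y,x in zip(ys,xs):
                if d[y,x]>0:
                    o,r=ray(n,(x,y));W.append(o+r*d[y,x])
            W=np.array(W);print("   depth med",np.median(W,0).round(3),"maxz",W[:,2].max().round(3)); h=W[(W[:,2]>.16)&(W[:,2]<.2)]; print("   hi",len(h),h.mean(0).round(4) if len(h) else"")
    # plate
    pl=((hsv[...,1]<60)&(hsv[...,2]>120)&(m>0)).astype(np.uint8)
    pl=cv2.morphologyEx(pl|bl,cv2.MORPH_CLOSE,np.ones((9,9)))
    c=max(cv2.findContours(pl,0,1)[0],key=cv2.contourArea)
    if n=="top":
        q=np.array([onz(n,t,.012)[:2] for t in c[:,0]],np.float32)
        r=cv2.minAreaRect(q);print(r);print(cv2.boxPoints(r))
E
```

```text
top [405 110  50  22 255] [432.96078431 118.16862745] [ 0.6838 -0.2403  0.176 ]
   depth med [ 0.732 -0.287  0.001] maxz 0.005
   hi 0 
top [366 145  14  29  83] [372.78313253 159.06024096] [ 0.6042 -0.1232  0.176 ]
   depth med [ 0.616 -0.131  0.107] maxz 0.11
   hi 0 
top [376 148  37  40 897] [394.23968785 167.27536232] [ 0.588  -0.1643  0.176 ]
   depth med [ 0.597 -0.175  0.117] maxz 0.125
   hi 0 
top [417 157  15  35 156] [424.77564103 170.88461538] [ 0.5807 -0.2226  0.176 ]
   depth med [ 0.589 -0.227  0.177] maxz 0.199
   hi 81 [ 0.5945 -0.2231  0.1903]
top [388 200  26  19 192] [398.20833333 210.54166667] [ 0.5043 -0.1708  0.176 ]
   depth med [ 0.506 -0.179  0.092] maxz 0.164
   hi 53 [ 0.5107 -0.1873  0.1621]
((0.5937920212745667, -0.18554560840129852), (0.16085083782672882, 0.2511521577835083), 66.83123016357422)
[[ 0.44670102 -0.21007794]
 [ 0.67759776 -0.30889148]
 [ 0.740883   -0.16101328]
 [ 0.5099863  -0.06219974]]
scene [190 165 130  35 394] [254.20304569 176.95685279] [ 0.5248 -0.2118  0.176 ]
   depth med [ 0.346 -0.354 -0.001] maxz 0.005
   hi 0 
scene [260 177  10   7  24] [264.58333333 179.83333333] [ 0.5207 -0.1837  0.176 ]
   depth med [ 0.507 -0.197  0.16 ] maxz 0.162
   hi 12 [ 0.5078 -0.1961  0.1611]
scene [262 182  17  45 481] [269.95218295 204.9022869 ] [ 0.5848 -0.1219  0.176 ]
   depth med [ 0.517 -0.177  0.088] maxz 0.163
   hi 15 [ 0.5147 -0.1753  0.1613]
scene [226 186  11  16 134] [231.19402985 193.03731343] [ 0.5982 -0.2237  0.176 ]
   depth med [ 0.601 -0.22   0.179] maxz 0.196
   hi 128 [ 0.6008 -0.2209  0.1796]
scene [233 210  31  29 455] [245.43956044 221.52527473] [ 0.6548 -0.1379  0.176 ]Traceback (most recent call last):
  File "<stdin>", line 16, in <module>
  File "h.py", line 4, in ray
    c=optics.camera_params(n);K=c["camera_matrix"]
ValueError: time passes only in moves, steps and waits
```

The blue tab is at about (0.597, -0.2245), and the winch x axis has a yaw of about -23.2°, taken from the plate rectangle. Next I'll compute the hover move.

```bash
cat >> h.py <<'E'
from scipy.spatial.transform import Rotation as Rn
YAW=np.deg2rad(-23.2)
WX=np.array([np.cos(YAW),np.sin(YAW),0]);WY=np.array([-np.sin(YAW),np.cos(YAW),0]);WZ=np.array([0,0,1.])
RT=np.column_stack([-WZ,-WY,np.cross(-WZ,-WY)])
def mv(p,R=RT):
    s=arm.get_state();C=s["tool_rot"]
    print("t",s["time"],"pos",s["ee_pos"].round(4),"F",s["force"].round(2),"w",s["grip_width"])
    print("turn",Rn.from_matrix(C.T@R).as_rotvec().round(4),"shift",(C.T@(np.array(p)-s["ee_pos"])).round(4))
E
python3 - <<'E'
from h import *
mv([.597,-.2245,.265])
E
```

```text
t 0.15 pos [ 0.2392 -0.5768  0.2218] F [ 0.56  0.44 -0.6 ] w 0.08697830506007463
turn [7.978e-01 4.000e-04 1.700e-03] shift [-0.0428 -0.1886 -0.4655]
```

>>> step_arm(
  moves=[
    [0,0,0,-0.043,0,0,0.087],
    [0.08,0,0.002,-0.043,-0.02,-0.05,0.087],
    [0.16,0,0.002,-0.043,-0.038,-0.095,0.087],
    [0.25,0,0.002,-0.043,-0.057,-0.14,0.087],
    [0.34,0,0.002,-0.043,-0.075,-0.185,0.087],
    [0.43,0,0.002,-0.043,-0.094,-0.23,0.087],
    [0.52,0,0.002,-0.043,-0.112,-0.275,0.087],
    [0.61,0,0.002,-0.043,-0.13,-0.32,0.087],
    [0.7,0,0.002,-0.043,-0.15,-0.37,0.087],
    [0.798,0,0.002,-0.043,-0.168,-0.415,0.087],
  ],
)

```text
time: 1.15
ee_pos: [0.5577, -0.2632, 0.2653]
tool_rot: [[-0.0, -0.398, -0.917], [-0.002, -0.917, 0.398], [-1.0, 0.002, -0.0]]
force: [1.4, -0.3, 0.2]
grip_width: 0.0872
```

Run:
```python
from h import *
mv([.597,-.2245,.265])
```

```text
t 1.15 pos [ 0.5577 -0.2632  0.2653] F [ 1.41 -0.29  0.22] w 0.08721459837979573
turn [-0.0043 -0.0002 -0.0018] shift [ 0.0002 -0.0512 -0.0206]
```

>>> step_arm(
  moves=[
    [0,0,0,0,-0.026,-0.01,0.087],
    [0,0,0,0,-0.051,-0.021,0.087],
    [0,0,0,0,-0.051,-0.021,0.087],
    [0,0,0,0,-0.051,-0.021,0.087],
  ],
)

```text
time: 1.55
ee_pos: [0.5959, -0.2259, 0.265]
tool_rot: [[-0.001, -0.393, -0.92], [-0.002, -0.92, 0.393], [-1.0, 0.002, 0.0]]
force: [-0.3, 0.8, 0.5]
grip_width: 0.0867
```

Run:
```python
from h import *
mv([.597,-.2245,.265])
s=arm.get_state()
p,d=optics.snapshot("wrist");cv2.imwrite("pics/wrist1.png",p[:,:,::-1]);np.savez("wrist1.npz",p=p,d=d)
c=optics.camera_params("wrist");K=c["camera_matrix"]
T=np.eye(4);T[:3,:3]=s["tool_rot"];T[:3,3]=s["ee_pos"]
I=np.linalg.inv(T@c["tool_from_camera"])
for z in(.176,.194):
    q=I@np.array([.597,-.2245,z,1]);print(z,K[0,2]+K[0,0]*q[0]/-q[2],K[1,2]+K[1,1]*-q[1]/-q[2])
```

```text
t 1.55 pos [ 0.5959 -0.2259  0.265 ] F [-0.29  0.81  0.49] w 0.08674256860584857
turn [ 0.0012  0.0005 -0.0023] shift [-0.0001 -0.0017 -0.0005]
0.176 312.6162492713471 201.120564643742
0.194 312.3503930917369 208.20978658646948
```

View pics/wrist1.png

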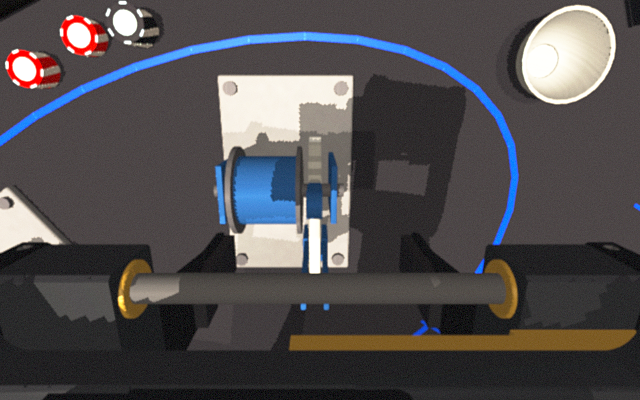

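The wrist picture shows the tab between the jaws at about (315,200), within 3 px of the prediction. The bar runs down the image from it, and the alignment with the plate is good. I'll zoom in to refine the position.

Run:
```python
from h import *
z=np.load("wrist1.npz");p,d=z["p"],z["d"]
cv2.imwrite("pics/wz.png",cv2.resize(p[150:270,270:370,::-1],(500,600),interpolation=cv2.INTER_NEAREST))
W=[]
c=optics.camera_params("wrist");K=c["camera_matrix"]
s=arm.get_state();T=np.eye(4);T[:3,:3]=s["tool_rot"];T[:3,3]=s["ee_pos"];P=T@c["tool_from_camera"]
for y in range(165,235):
  for x in range(295,335):
    if d[y,x]>0:
      q=P@np.append(d[y,x]*np.array([(x-K[0,2])/K[0,0],-(y-K[1,2])/K[1,1],-1]),1)
      if .17<q[2]<.21: W.append([x,y,*q[:3],*p[y,x]])
W=np.array(W);t=np.array([.597,-.2245,.176])
bl=W[W[:,7]>W[:,5]+25]
for A in(W,bl):
  r=(A[:,2:5]-t)@np.column_stack([WX,WY,WZ]);print(len(A),A[:,:2].min(0),A[:,:2].max(0),r.min(0).round(4),r.max(0).round(4),np.median(r,0).round(4))
```

```text
551 [306. 186.] [322. 219.] [-0.0107 -0.008  -0.0059] [0.011  0.0041 0.0207] [ 0.0039 -0.002   0.0172]
484 [306. 186.] [322. 218.] [-0.009  -0.008  -0.0059] [0.011  0.004  0.0207] [ 0.0047 -0.002   0.0172]
```

View pics/wz.png

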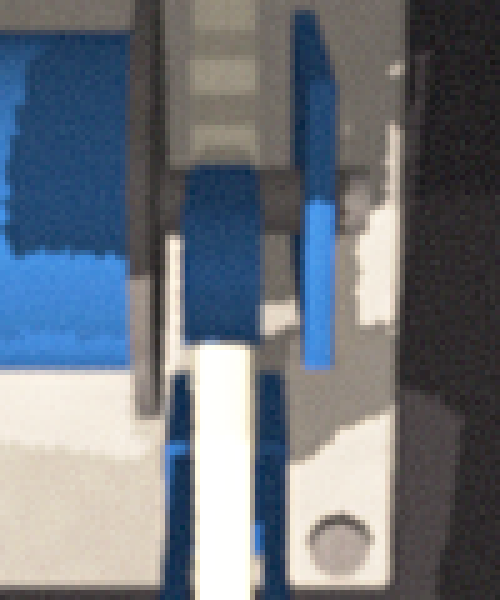

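The tab is centred in the jaws to within 1 mm. I'll descend straight down.

>>> step_arm(
  moves=[
    [0,0,0,0.03,0,0,0.087],
    [0,0,0,0.06,0,0,0.06],
    [0,0,0,0.085,0,0,0.05],
    [0,0,0,0.104,0,0,0.04],
    [0,0,0,0.104,0,0,0.03],
    [0,0,0,0.104,0,0,0.03],
  ],
  force=20,
)

```text
time: 2.2
ee_pos: [0.5955, -0.2277, 0.1617]
tool_rot: [[-0.0, -0.396, -0.918], [-0.002, -0.918, 0.396], [-1.0, 0.002, -0.0]]
force: [0.8, -0.1, 0.6]
grip_width: 0.0546
```

Run:
```python
from h import *
mv([.5962,-.2263,.161])
p,d=optics.snapshot("scene");cv2.imwrite("pics/s2.png",cv2.resize(p[150:310,170:350,::-1],(675,600)))
```

```text
t 2.2 pos [ 0.5955 -0.2277  0.1617] F [ 0.84 -0.09  0.62] w 0.05458043125824573
turn [-0.0019 -0.0004 -0.0019] shift [ 0.0007 -0.0015 -0.0001]
```

View pics/s2.png

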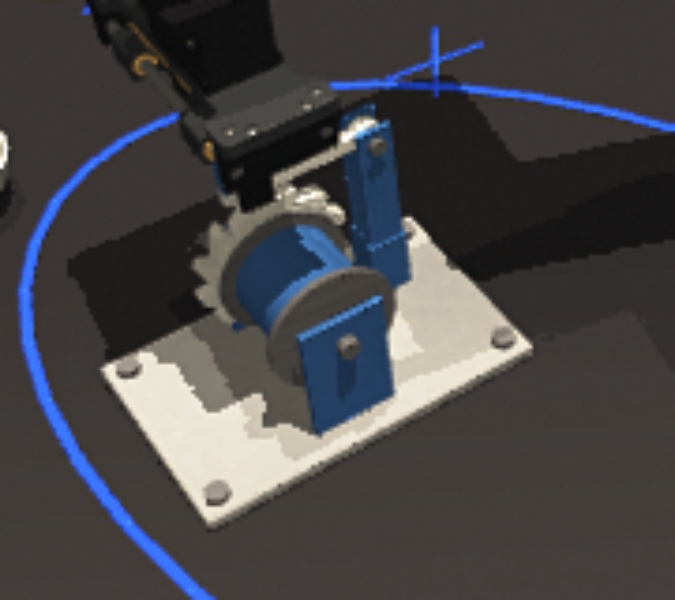

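The fingers straddle the tab with clearance to the drum flange. Next I'll centre the last 1.5 mm and close.

>>> step_arm(
  moves=[
    [0,0,0,0,-0.0015,0,0.03],
    [0,0,0,0,-0.0015,0,0.02],
    [0,0,0,0,-0.0015,0,0.005],
    [0,0,0,0,-0.0015,0,0.005],
    [0,0,0,0,-0.0015,0,0.005],
    [0,0,0,0,-0.0015,0,0.005],
    [0,0,0,0,-0.0015,0,0.005],
  ],
  force=25,
)

```text
time: 2.95
ee_pos: [0.5973, -0.2239, 0.1616]
tool_rot: [[0.001, -0.394, -0.919], [-0.0, -0.919, 0.394], [-1.0, -0.0, -0.001]]
force: [2.7, 3.5, 1.3]
grip_width: 0.0118
```

Run:
```python
from h import *
s=arm.get_state();print(s["time"],s["ee_pos"],s["force"],s["moment"],s["grip_width"])
C=s["tool_rot"];p0=s["ee_pos"]
piv=np.array([.5962,-.2263,.176])-.095*WX-.026*WZ
for th in(.06,.12,.18,.24,.3):
    R=Rn.from_rotvec(-WY*th)
    p=piv+R.apply(p0-piv)
    print(th,"turn",Rn.from_matrix(C.T@R.as_matrix()@C).as_rotvec().round(4),"shift",(C.T@(p-p0)).round(4))
```

```text
2.95 [ 0.59734975 -0.22394657  0.16163119] [2.66917041 3.5079688  1.27347839] [ 0.89346895 -0.42110728  0.06692754] 0.011754101352922808
0.06 turn [-0.    0.06 -0.  ] shift [-0.0057 -0.      0.0009]
0.12 turn [-0.    0.12 -0.  ] shift [-0.0113 -0.      0.0021]
0.18 turn [-1.0e-04  1.8e-01 -1.0e-04] shift [-0.0168 -0.      0.0036]
0.24 turn [-1.0e-04  2.4e-01 -1.0e-04] shift [-0.0223 -0.      0.0055]
0.3 turn [-1.e-04  3.e-01 -1.e-04] shift [-0.0276 -0.      0.0077]
```

The grip is on the tab at 11.8 mm. I'll lift along the arc to 0.3 rad and ease the side force by 2 mm.

>>> step_arm(
  moves=[
    [0,0,0,0,-0.0025,0,0.005],
    [0,0.03,0,-0.003,-0.0025,0.0005,0.005],
    [0,0.06,0,-0.006,-0.0025,0.001,0.005],
    [0,0.09,0,-0.0085,-0.0025,0.0015,0.005],
    [0,0.12,0,-0.0113,-0.0025,0.002,0.005],
    [0,0.16,0,-0.015,-0.0025,0.003,0.005],
    [0,0.2,0,-0.0187,-0.0025,0.004,0.005],
    [0,0.24,0,-0.0223,-0.0025,0.0055,0.005],
    [0,0.27,0,-0.025,-0.0025,0.0066,0.005],
    [0,0.3,0,-0.0276,-0.0025,0.0077,0.005],
  ],
  force=25,
)

```text
time: 3.95
ee_pos: [0.5903, -0.2208, 0.1892]
tool_rot: [[0.272, -0.394, -0.878], [-0.121, -0.919, 0.375], [-0.955, 0.004, -0.298]]
force: [0.1, -0.7, -0.8]
grip_width: 0.012
```

Run:
```python
from h import *
s=arm.get_state();print(s["time"],s["ee_pos"],s["force"],s["grip_width"])
p,d=optics.snapshot("scene");cv2.imwrite("pics/s3.png",cv2.resize(p[150:310,170:350,::-1],(675,600)))
```

```text
3.95 [ 0.59031441 -0.22075604  0.18916326] [ 0.13618757 -0.74438092 -0.80881657] 0.012012214482458919
```

View pics/s3.png

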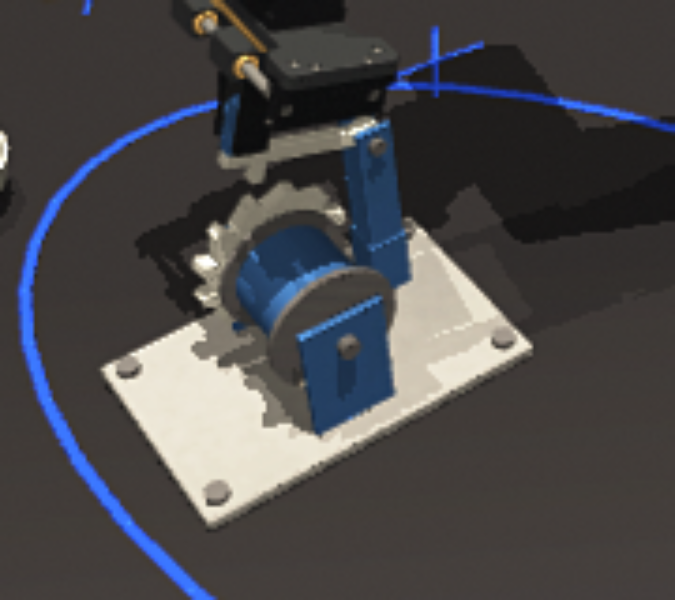

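The pawl is up and its nose is clear of the wheel. I'll hold it there while the drum runs back, looking partway.

>>> step_arm(
  moves=[
    [0,0,0,0,0,0,0.005],
    [0,0,0,0,0,0,0.005],
    [0,0,0,0,0,0,0.005],
    [0,0,0,0,0,0,0.005],
    [0,0,0,0,0,0,0.005],
    [0,0,0,0,0,0,0.005],
    [0,0,0,0,0,0,0.005],
    [0,0,0,0,0,0,0.005],
    [0,0,0,0,0,0,0.005],
    [0,0,0,0,0,0,0.005],
  ],
)

```text
time: 5.0
ee_pos: [0.5905, -0.2207, 0.189]
tool_rot: [[0.271, -0.394, -0.878], [-0.12, -0.919, 0.375], [-0.955, 0.003, -0.296]]
force: [-1.4, -5.2, -0.6]
grip_width: 0.0119
```

>>> step_arm(
  moves=[
    [0,0,0,0,0,0,0.005],
    [0,0,0,0,0,0,0.005],
    [0,0,0,0,0,0,0.005],
    [0,0,0,0,0,0,0.005],
    [0,0,0,0,0,0,0.005],
    [0,0,0,0,0,0,0.005],
    [0,0,0,0,0,0,0.005],
    [0,0,0,0,0,0,0.005],
    [0,0,0,0,0,0,0.005],
    [0,0,0,0,0,0,0.005],
  ],
)

```text
time: 6.0
ee_pos: [0.5904, -0.2207, 0.189]
tool_rot: [[0.271, -0.394, -0.878], [-0.12, -0.919, 0.375], [-0.955, 0.003, -0.296]]
force: [-1.5, -4.9, -0.9]
grip_width: 0.0118
```

>>> step_arm(
  moves=[
    [0,0,0,0,0,0,0.005],
    [0,0,0,0,0,0,0.005],
    [0,0,0,0,0,0,0.005],
    [0,0,0,0,0,0,0.005],
    [0,0,0,0,0,0,0.005],
    [0,0,0,0,0,0,0.005],
    [0,0,0,0,0,0,0.005],
    [0,0,0,0,0,0,0.005],
    [0,0,0,0,0,0,0.005],
    [0,0,0,0,0,0,0.005],
  ],
)

```text
time: 7.0
ee_pos: [0.5905, -0.2207, 0.189]
tool_rot: [[0.271, -0.394, -0.878], [-0.12, -0.919, 0.375], [-0.955, 0.003, -0.296]]
force: [-0.9, -5.2, -1.1]
grip_width: 0.012
```

```bash
cat > look.py <<'E'
from h import *
import sys
t=sys.argv[1]
s=arm.get_state();print(s["time"],s["ee_pos"],s["force"],s["grip_width"])
p,_=optics.snapshot("scene");q,_=optics.snapshot("top")
cv2.imwrite(f"pics/{t}.png",np.hstack([cv2.resize(p[165:295,190:320,::-1],(400,400)),cv2.resize(q[110:245,335:470,::-1],(400,400))]))
E
python3 look.py a1
```

```text
7.0 [ 0.59046169 -0.22069178  0.18895954] [-0.89155456 -5.16446699 -1.08055325] 0.011954254878200761
```

View pics/a1.png

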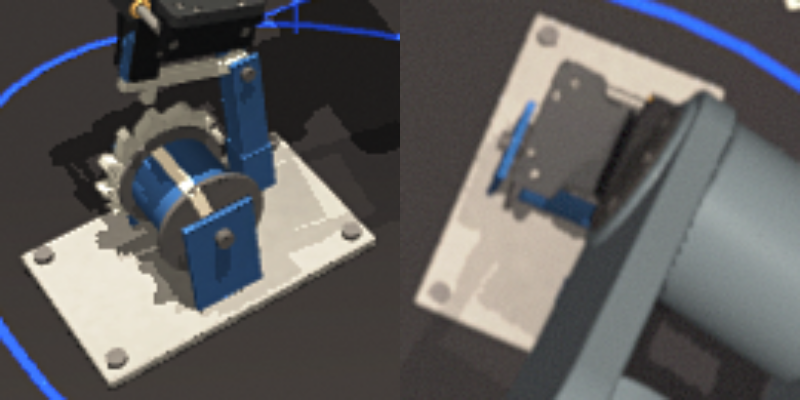

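The stripe is now visible near the top of the drum, at about (180,180) in the left panel. I'll keep holding and check whether it has stopped.

>>> step_arm(
  moves=[
    [0,0,0,0,0,0,0.005],
    [0,0,0,0,0,0,0.005],
    [0,0,0,0,0,0,0.005],
    [0,0,0,0,0,0,0.005],
    [0,0,0,0,0,0,0.005],
    [0,0,0,0,0,0,0.005],
    [0,0,0,0,0,0,0.005],
    [0,0,0,0,0,0,0.005],
    [0,0,0,0,0,0,0.005],
    [0,0,0,0,0,0,0.005],
  ],
)

```text
time: 8.1
ee_pos: [0.5904, -0.2207, 0.189]
tool_rot: [[0.271, -0.394, -0.878], [-0.12, -0.919, 0.376], [-0.955, 0.003, -0.296]]
force: [-1.5, -5.1, -1.7]
grip_width: 0.0121
```

```bash
python3 look.py a2
```

```text
8.1 [ 0.59044495 -0.2206831   0.18896601] [-1.48915812 -5.09061448 -1.66159828] 0.012069030437332158
```

>>> step_arm(
  moves=[
    [0,0,0,0,0,0,0.005],
    [0,0,0,0,0,0,0.005],
    [0,0,0,0,0,0,0.005],
    [0,0,0,0,0,0,0.005],
    [0,0,0,0,0,0,0.005],
    [0,0,0,0,0,0,0.005],
    [0,0,0,0,0,0,0.005],
    [0,0,0,0,0,0,0.005],
    [0,0,0,0,0,0,0.005],
    [0,0,0,0,0,0,0.005],
  ],
)

```text
time: 9.2
ee_pos: [0.5905, -0.2207, 0.189]
tool_rot: [[0.271, -0.394, -0.878], [-0.12, -0.919, 0.375], [-0.955, 0.003, -0.296]]
force: [-2.0, -5.5, -0.5]
grip_width: 0.0117
```

```bash
python3 look.py a3; python3 -c "
import cv2,numpy as np
i=[cv2.imread(f'pics/a{k}.png')[:,:400] for k in(2,3)]
print([(cv2.absdiff(a,b)[80:330].max(2)>40).sum() for a,b in((cv2.imread('pics/a1.png')[:,:400],i[0]),(i[0],i[1]))])
cv2.imwrite('pics/a23.png',np.hstack(i))"
```

```text
9.2 [ 0.59045092 -0.2206956   0.18896531] [-1.99260955 -5.54613282 -0.52227815] 0.011740148896498982
[np.int64(3902), np.int64(0)]
```

View pics/a23.png

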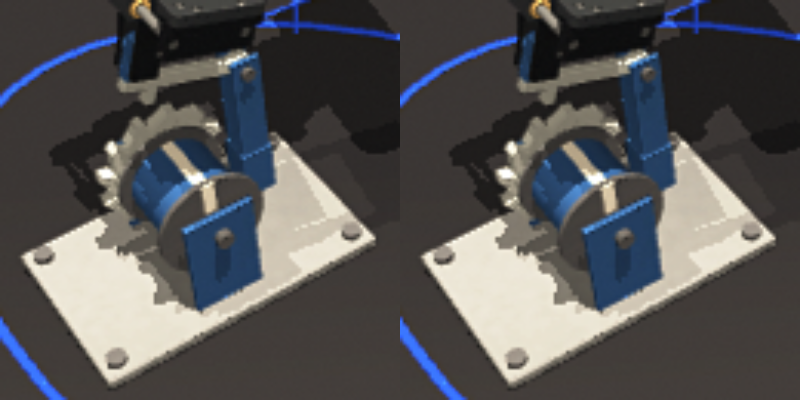

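The drum has stopped: no pixels changed over the last second and the stripe is on top. Now I'll lower along the same arc.

Run:
```python
import numpy as np
from scipy.spatial.transform import Rotation as Rn
def pose(th): # old tool frame: position of TCP relative, consistent with lift table
    # pivot in old tool frame relative to TCP: solve from rotation; use r=TCP-pivot in winch coords
    r=np.array([.0942-0.0,0,.0116]) 
    R=Rn.from_rotvec([0,-th,0]); q=R.apply(r)-r   # winch x,y,z
    return np.array([-q[2],-q[1],-q[0]])           # tool x=-z, y=-y, z=-x
print(pose(.3))
R3=Rn.from_rotvec([0,.3,0])
for th in(.25,.2,.15,.1,.06,.03,.01):
    print(th,th-.3,R3.inv().apply(pose(th)-pose(.3)).round(4))
```

```text
[-0.02731991 -0.          0.00763534]
0.25 -0.04999999999999999 [ 0.0047  0.     -0.0005]
0.2 -0.09999999999999998 [ 0.0095  0.     -0.0007]
0.15 -0.15 [ 0.0142  0.     -0.0007]
0.1 -0.19999999999999998 [ 0.0189  0.     -0.0004]
0.06 -0.24 [ 0.0227  0.     -0.0001]
0.03 -0.27 [0.0255 0.     0.0003]
0.01 -0.29 [0.0274 0.     0.0006]
```

>>> step_arm(
  moves=[
    [0,-0.05,0,0.0048,0.0015,-0.0005,0.005],
    [0,-0.1,0,0.0096,0.0015,-0.0007,0.005],
    [0,-0.15,0,0.0143,0.0015,-0.0007,0.005],
    [0,-0.2,0,0.0191,0.0015,-0.0004,0.005],
    [0,-0.24,0,0.0229,0.0015,-0.0001,0.005],
    [0,-0.27,0,0.0257,0.0015,0.0003,0.005],
    [0,-0.29,0,0.0276,0.0015,0.0006,0.005],
    [0,-0.29,0,0.0276,0.0015,0.0006,0.005],
  ],
)

```text
time: 10.1
ee_pos: [0.5974, -0.2238, 0.1622]
tool_rot: [[0.009, -0.394, -0.919], [-0.005, -0.919, 0.394], [-1.0, 0.001, -0.01]]
force: [0.9, -1.0, 2.3]
grip_width: 0.0118
```

```bash
python3 look.py b1
```

```text
10.1 [ 0.59741593 -0.22381859  0.16218952] [ 0.90400185 -0.9935459   2.32772165] 0.011798401072603592
```

View pics/b1.png

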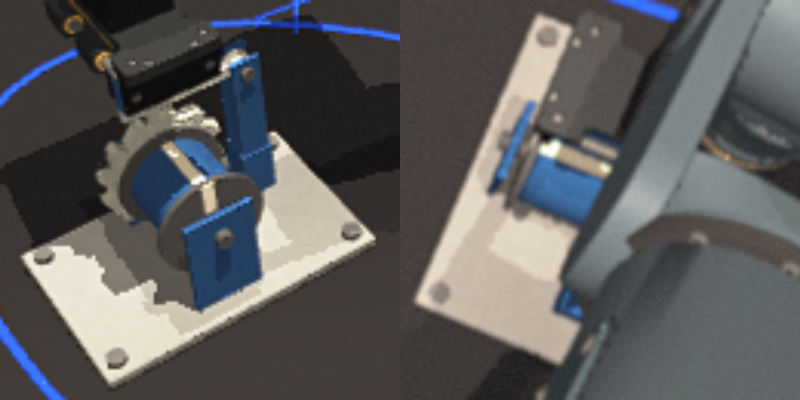

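The pawl is back down and seated, and the drum is still home. I'll open the gripper, then go straight up.

>>> step_arm(
  moves=[
    [0,0,0,0,0,0,0.03],
    [0,0,0,0,0,0,0.05],
    [0,0,0,0,0,0,0.05],
    [0,0,0,0,0,0,0.05],
    [0,0,0,0,0,0,0.05],
    [0,0,0,-0.02,0,0,0.05],
    [0,0,0,-0.05,0,0,0.05],
    [0,0,0,-0.09,0,0,0.05],
    [0,0,0,-0.13,0,0,0.05],
    [0,0,0,-0.13,0,0,0.05],
  ],
)

```text
time: 11.2
ee_pos: [0.5991, -0.2252, 0.2997]
tool_rot: [[0.021, -0.394, -0.919], [-0.013, -0.919, 0.394], [-1.0, 0.003, -0.025]]
force: [1.4, 0.2, 0.2]
grip_width: 0.0504
```

>>> step_arm(
  moves=[
    [0,0,0,-0.03,0.04,0.0,0.05],
    [0,0,0,-0.03,0.08,0.0,0.05],
    [0,0,0,-0.03,0.12,0.0,0.05],
    [0,0,0,-0.03,0.16,0.0,0.05],
    [0,0,0,-0.03,0.2,0.0,0.05],
    [0,0,0,-0.03,0.24,0.0,0.05],
    [0,0,0,-0.03,0.24,0.0,0.05],
  ],
)

```text
time: 11.9
ee_pos: [0.4981, -0.4489, 0.3217]
tool_rot: [[0.008, -0.4, -0.917], [-0.008, -0.917, 0.4], [-1.0, 0.004, -0.01]]
force: [-0.7, 0.4, -0.0]
grip_width: 0.05
```

```bash
python3 look.py c1
python3 - <<'E'
from h import *
p,d=optics.snapshot("scene");hsv=cv2.cvtColor(p,cv2.COLOR_RGB2HSV)
cv2.imwrite("pics/c2.png",p[:,:,::-1])
q=np.load("scene0.npz")["p"]
for i in(q,p):
    h=cv2.cvtColor(i,cv2.COLOR_RGB2HSV);b=((h[...,0]>98)&(h[...,0]<125)&(h[...,1]>110)).astype(np.uint8)[180:208,222:240]
    m=cv2.moments(b,True);print(m["m00"],222+m["m10"]/m["m00"],180+m["m01"]/m["m00"])
print("red diff",(cv2.absdiff(p,q)[225:370,340:445].max(2)>60).sum())
E
```

```text
11.9 [ 0.49808351 -0.44889073  0.32173964] [-0.66342022  0.38326572 -0.02435873] 0.050016107211944806
135.0 231.1259259259259 192.94074074074075
139.0 231.11510791366908 193.30935251798562
red diff 0
```

View pics/c1.png

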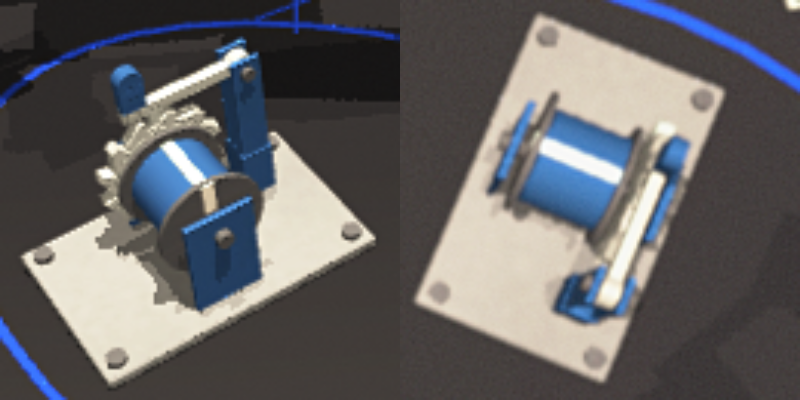

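View pics/c2.png

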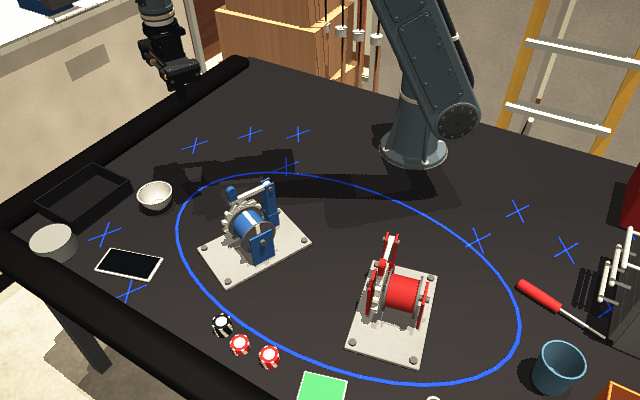

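The blue pawl is down, with its tab at (231,193) as at the start. The stripe is on top, the red winch is unchanged, and the arm is clear.

```bash
python3 -c "
from plant import order
print(order.finish_job())"
```

```text
the job is handed in; nothing more can be done
None
```

The blue winch is fully unwound and its pawl is back down between the teeth. I gripped the blue tab and lifted it along its arc to about 0.3 rad. I held it there for about 5 s, until the drum stopped with its stripe on top. Then I lowered it along the same arc, let go and moved the arm clear. The job was handed in at about 12 s, against the 45 s limit.

- **Drum:** no pixels changed over the last second of holding (about 8.1 to 9.2 s), and the stripe was still on top after release.
- **Pawl:** the tab is back at its starting pixel in the scene view to within 0.4 px.
- **Red winch:** that part of the picture showed no change from the start.
- **Forces:** the highest reading I saw was about 6 N, a side force on the gripper while holding the pawl.

One check was cut short: my first measuring script stopped partway when I called the camera parameters too often. The measurements it had already printed were enough to go on, and the wrist camera later confirmed the tab's position to within about 2 mm.

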